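Take one carton from a tightly packed row

TASK

The medicine cartons stand so tightly side by side in the grey rack that no finger fits between them. Nudge the carton with the green band a good few centimetres out of the front of the row (its back end is free to push on), then take it by the end that sticks out, lift it off the rack and stand it upright on the floor of the blue-rimmed white tray. Leave the other cartons standing in their places and do not disturb the dropper bottle nearby.

Things in the scene. Friction and masses are not known exactly. Their poses are not given: they have to be found in the camera images.
- rack: fixed grey carton rack; origin on the table under the middle of the row; -x is its front, which looks to the tray (to the robot's right), y runs along the row. Base board 5 mm thick, from x = -85 to +47 mm, 180 mm wide; two upright end cheeks 6 mm thick, 166 mm apart inside, x = -41 to +45 mm, tops 56 mm above the table. Front and back are open, no walls.
- rack_row (a point): middle of the row, on top of the rack's board (5 mm above the table); axes as the rack. Four cartons stand side by side along y at 41 mm pitch, 1 mm apart, depth along x, centred within 3 mm of x = 0, so their back ends are at x = +45 mm and front ends at -45 mm. Pushed at less than about half their height they slide; higher they may tip.
- carton_green: the wanted carton: folding medicine carton, white, with a green band wrapped round its front half; 90 mm deep (its x, front end at -x), 40 mm thick (its y), 66 mm high (its z), rigid, 0.08 to 0.17 kg; origin at the centre of its underside. Any of the four places in the row
- carton_blue: bystander in the row: folding medicine carton, white, with a blue band wrapped round its front half; 90 mm deep (its x, front end at -x), 40 mm thick (its y), 66 mm high (its z), rigid, 0.08 to 0.17 kg; origin at the centre of its underside
- carton_red: bystander in the row: folding medicine carton, white, with a red band wrapped round its front half; 90 mm deep (its x, front end at -x), 40 mm thick (its y), 66 mm high (its z), rigid, 0.08 to 0.17 kg; origin at the centre of its underside
- carton_yellow: bystander in the row: folding medicine carton, white, with a yellow band wrapped round its front half; 90 mm deep (its x, front end at -x), 40 mm thick (its y), 66 mm high (its z), rigid, 0.08 to 0.17 kg; origin at the centre of its underside
- order_tray: fixed white plastic dispensing tray with a blue rim, 160 mm (its x) by 130 mm (its y) outside, walls 4 mm thick and 25 mm high; origin at the centre of its underside; flat inner floor 152 x 122 mm, 4 mm above the table. It lies to the right of the rack
- dropper_bottle: bystander: amber dropper bottle standing, 34 mm across, 102 mm high; origin at the centre of its underside

How it is judged (in metres and radians):
On the way, in this order (a step that is already met when the one before it is completed fails the run):
1. the green-banded carton, still standing on the rack, sticks out of the front of the row by at least 30 mm (x of carton_green in the frame of rack below -0.03 m and y of carton_green in the frame of rack between -0.09 and 0.09 m and z of carton_green in the frame of rack below 0.01 m and angle between carton_green's own z axis and vertical below 0.1 rad), for 0.2 s.
2. the green-banded carton is lifted clear of the rack's board (by 15 mm or more) (z of carton_green in the frame of rack above 0.02 m), for 0.1 s.
At the end, for the whole second after the job is handed in: The green-banded carton stands upright (0.1 rad), at rest, flat on the tray's floor (underside below 9 mm in the tray's frame; centre within 60 mm along and 50 mm across of the tray's); the other cartons are upright within 20 mm, the dropper bottle within 30 mm, of their starts (x of carton_green in the frame of order_tray between -0.06 and 0.06 m and y of carton_green in the frame of order_tray between -0.05 and 0.05 m and z of carton_green in the frame of order_tray between -0.005 and 0.009 m and angle between each of carton_green, carton_blue, carton_red, carton_yellow's own z axis and vertical below 0.1 rad and linear speed of carton_green below 0.02 m/s and distance of each of carton_blue, carton_red, carton_yellow from where it was at the start of the episode below 0.02 m and distance of dropper_bottle from where it was at the start of the episode below 0.03 m); the robot touches nothing.
It fails at once if another carton is pushed or pulled more than 25 mm out of place, or tipped (distance of any of carton_blue, carton_red, carton_yellow from where it was at the start of the episode above 0.025 m or angle between any of carton_blue, carton_red, carton_yellow's own z axis and vertical above 0.3 rad).
It fails at once if the dropper bottle is shoved more than 30 mm (distance of dropper_bottle from where it was at the start of the episode above 0.03 m).
It fails at once if the green-banded carton is tipped over (angle between carton_green's own z axis and vertical above 0.8 rad).
It also fails if it takes over 48 s, if anything falls off the work surface, if the arm or the gripper's body presses on something with over 40 N, if the wrist force passes 120 N, or if a joint passes its speed limit or range.

ROBOT

A 6-joint arm with a two-finger parallel gripper is mounted at the origin on a cart in front of the work surface, level with it; the furniture and walls round the work are solid. World frame = base frame: x ahead of the robot, y to its left, z up, the work surface at z = 0. Lengths are in mm, angles in rad, forces in N, time in s.
With the tool pointing down it reaches from about 350 to 725 mm from the base axis. Payload 6 kg.
Tool frame: the origin (TCP) lies at the very end of the fingers, on their centre line; the grasp point (between the pads) lies 19 mm behind it (bot.grip_depth is the distance from the TCP to the grasp point, in mm); z points along the fingers, y is the line along which they close (so a half turn about z gives the same grasp; the last joint's range is limited). The gripper opens to 85 mm and grips with 20 to 120 N. Pads are 22 mm wide; open, the fingers measure 114 mm over their backs; the gripper's body (76 mm by 85 mm) begins 54 mm behind the grasp point. The pads swing forward as they close: fully open they stand 13 mm farther back than shut.
Start: joints at [1.481, 0.04, 0.085, 0, -1.615, -0.334], TCP at [246.708, 546.906, 210.561] pointing down, gripper open.
Joint ranges: [-2.56, 2.56], [-1.29, 2.01], [-1.08, 1.49], [-3.29, 1.98], [-2.81, -0.18], [-2.99, 2.99]. Speed limits (rad/s): [2.57, 2.57, 3.01, 3.14, 3.14, 3.14].

INTERFACE

Orientations are given as [roll, pitch, yaw] about the fixed x, y, z axes, in that order (R = Rz(yaw) Ry(pitch) Rx(roll)).
In Python, from bench import bot, imaging gives the robot as it stands. The module is installed in compiled form; this text tells all that it offers.
- The arm moves only by the tool arm_command, never from a script. Its argument "moves" is a list of rows, each an object of numbers: "tx", "ty", "tz": the shift along the tool's x, y, z in m; "wx", "wy", "wz": the turn, a rotation vector about the tool's x, y, z in degrees. A call has 1 to 8 rows; each row is the pose to reach, as a shift and turn from the pose commanded when the call began, along the tool's axes at that moment; what a row does not reach only later rows make up. A row lasts 1/12 s, in which the tool goes at most 41.7 mm and 7.16 degrees, less where a joint would pass 70% of its speed; a pose out of reach is approached as far as the arm can. A call with a gripper value outside its range is refused whole. "grip" is the gripper command: -1 is fully open, 1 is shut, values between are in proportion, set as the call begins (left out, the last holds). The fingers move at their own pace and stop on an object; "squeeze" is the grip in N (left out, the last holds). Time passes only in rows, so rows that repeat a pose let the fingers close. It gives the time, the measured TCP pose, the force, the opening and the grip force at its end, in the units of the state.
- bot.state(): the state, without advancing time (a new reading comes with each control period).
- imaging.get_image(name): name is "scene" or "side" or "wrist"; returns the picture (384x512x3 uint8, red, green, blue); there is no depth.
- imaging.camera_params(name): a dict with "fx", "fy", "cx", "cy" (pixels), "world_to_cam" (4x4, takes a point from world to camera coordinates); the wrist camera has in their place "tool_from_camera" (4x4, takes a point from camera to tool coordinates, whose origin is the TCP and whose axes are the flange's). Camera axes: x right, y down, z forward; pixel columns grow to the right and rows downward; lengths in mm; the calibration is good to about 2 mm. A picture is of the moment at which its call begins: read the wrist's pose just before it. camera_params takes no time and is no camera call.
- bot.hand_in(): hands the job in; it is judged then, once.
The state is a dict: "time": time; "qpos": joint angles; "qvel": joint speeds; "effort": joint torques, N m; "tcp_pos": TCP position; "eef_rot": TCP orientation; "force": force on the tool from outside, world axes, zero at the start; "torque": the same for the moment, N m; "finger_gap": finger opening in mm; "grasp_force": force on a finger pad.
Only numpy, scipy, OpenCV 4.12 (cv2) and the standard library are available. Lean on these libraries where they do the work, as an engineer would, in place of code of your own. Each camera call takes 0.05 s, during which the arm holds its last target. There are 200 camera calls.

## Working session

There is one attempt and no reset: what is moved stays moved. The work goes in short steps, Python scripts to look and compute and a tool call to move; the robot and the scene stay as the last step left them, time stands still between calls to the robot, and variables do not carry over. Pictures are saved under pics/ and viewed, at most 10 in all, crops included, and the job is handed in when it is done.

Besides the shell and the picture viewer there is one more tool, called after "Request:" as name([rows], argument=value, ...), one row to a line, values as JSON. arm_command: Moves the arm, as the interface text tells. Its arguments: {"type":"object","properties":{"moves":{"type":"array","items":{"type":"object","properties":{"tx":{"type":"number"},"ty":{"type":"number"},"tz":{"type":"number"},"wx":{"type":"number"},"wy":{"type":"number"},"wz":{"type":"number"}}}},"grip":{"type":"number"},"squeeze":{"type":"number"}},"required":["moves"]}

```bash
mkdir -p pics; python3 - <<'E'
from bench import bot, imaging
import cv2, numpy as np
s=bot.state(); print(s['time'],s['tcp_pos'],s['eef_rot'],s['finger_gap'])
for n in ("scene","side"):
    im=imaging.get_image(n); cv2.imwrite(f"pics/{n}0.png",im[:,:,::-1])
    p=imaging.camera_params(n); print(n,p['fx'],p['cx'],p['cy'],np.round(p['world_to_cam'],3).tolist())
print(np.round(imaging.camera_params("wrist")['tool_from_camera'],3).tolist())
E
```

```text
0.0 [246.52083354 546.60485456 209.54731796] [ 3.13979423e+00 -1.11212631e-04 -4.23828045e-01] 85.45348247093183
scene 364.44476978300963 254.55473238177592 192.8113479923003 [[0.775, -0.632, -0.012, -347.881], [-0.426, -0.508, -0.749, 313.117], [0.468, 0.585, -0.662, 543.918], [0.0, 0.0, 0.0, 1.0]]
side 414.9589194009189 253.93094850269685 192.4033228514473 [[0.878, -0.479, 0.025, -440.038], [-0.149, -0.321, -0.935, 172.225], [0.456, 0.817, -0.353, 516.656], [0.0, 0.0, 0.0, 1.0]]
[[-0.0, -0.962, -0.273, 68.695], [1.0, -0.0, 0.0, 0.238], [-0.001, -0.273, 0.962, -162.89], [0.0, 0.0, 0.0, 1.0]]
```

View pics/scene0.png

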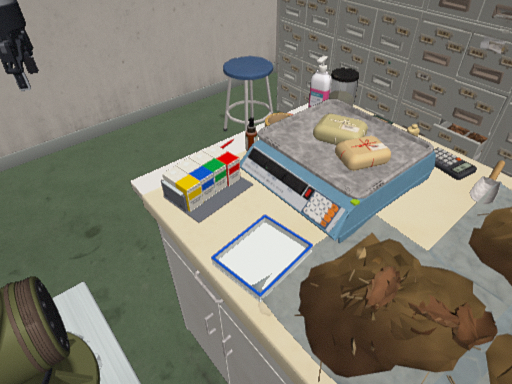

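View pics/side0.png

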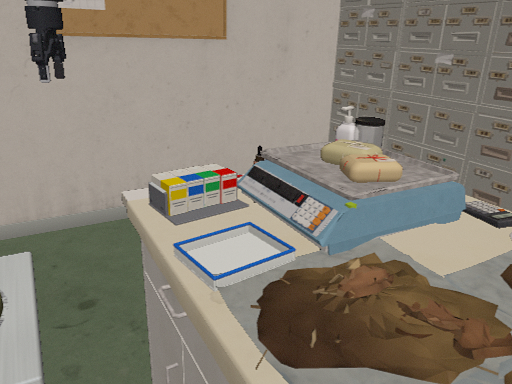

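Cartons in order from the robot: yellow, blue, green (~210,172 in scene), red. The tray is around (262,254), the bottle at (251,134), and the scale stands close to the right. Next I zoom in for pixel positions.

```bash
python3 - <<'E'
import cv2
a=cv2.imread("pics/scene0.png")[110:300,125:325]; cv2.imwrite("pics/c1.png",cv2.resize(a[:110,20:153],None,fx=6,fy=5.4545*1.1/1.1,interpolation=cv2.INTER_CUBIC)[:600,:800])
E
```

```text
(no output)
```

View pics/c1.png

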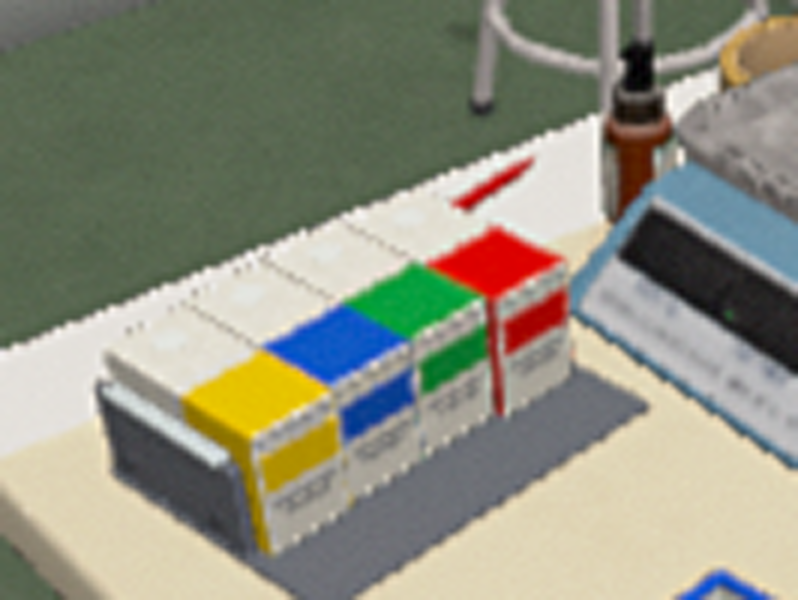

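```bash
cat > h.py <<'E'
import numpy as np
from bench import imaging
P={n:imaging.camera_params(n) for n in("scene","side")}
def proj(n,X):
    p=P[n];X=np.atleast_2d(X);c=X@p['world_to_cam'][:3,:3].T+p['world_to_cam'][:3,3]
    return np.c_[p['fx']*c[:,0]/c[:,2]+p['cx'],p['fy']*c[:,1]/c[:,2]+p['cy']]
def ray(n,u,v,z):
    p=P[n];R=p['world_to_cam'][:3,:3];t=p['world_to_cam'][:3,3]
    d=R.T@np.array([(u-p['cx'])/p['fx'],(v-p['cy'])/p['fy'],1]);o=-R.T@t
    return o+d*(z-o[2])/d[2]
def place(q,L):
    L=np.array(L,float);c,s=np.cos(q[2]),np.sin(q[2])
    return np.c_[q[0]+c*L[:,0]-s*L[:,1],q[1]+s*L[:,0]+c*L[:,1],L[:,2]]
E
python3 - <<'E'
from h import *
from scipy.optimize import least_squares as ls
for nm,u,v,z in [("yFT",187.5,190.3,71),("rFT",239.7,158,71),("yBT",162.5,175.1,71),("yFB",190,211.4,5),("rFB",240.5,176.4,5),("boardFR",253,184.2,5)]: print(nm,ray("scene",u,v,z).round(0))
print([ray("scene",u,v,25).round(0).tolist() for u,v in[(266,216),(312,252),(262,294),(212,258)]])
print([ray("side",u,v,25).round(0).tolist() for u,v in[(249,225),(294,246),(217,278),(175,247)]])
print("bottle",ray("scene",145+625/6,110+218/5.45,0))
E
```

```text
yFT [409. 180.  71.]
rFT [568. 201.  71.]
yBT [393. 263.  71.]
yFB [407. 184.   5.]
rFB [575. 210.   5.]
boardFR [580. 166.   5.]
[[519.0, 45.0, 25.0], [523.0, -89.0, 25.0], [386.0, -99.0, 25.0], [363.0, 25.0, 25.0]]
[[511.0, 38.0, 25.0], [540.0, -68.0, 25.0], [385.0, -101.0, 25.0], [361.0, 15.0, 25.0]]
bottle [669.23987812 293.6643151    0.        ]
```

Request:
arm_command([
  {"tx": 0.308,"ty": 0.093,"wz": 57},
  {"tx": 0.308,"ty": 0.093,"wz": 57},
  {"tx": 0.308,"ty": 0.093,"wz": 57},
  {"tx": 0.308,"ty": 0.093,"wz": 57},
  {"tx": 0.308,"ty": 0.093,"wz": 57},
  {"tx": 0.308,"ty": 0.093,"wz": 57},
  {"tx": 0.308,"ty": 0.093,"wz": 57},
  {"tx": 0.308,"ty": 0.093,"wz": 57},
], grip=1)

```text
$.moves[0]: bad value
```

Request:
arm_command([
  {"tz": 0},
  {"tz": 0},
  {"tz": 0},
])

```text
$.moves[0]: bad value
```

```bash
cat >> h.py <<'E'
from scipy.spatial.transform import Rotation as Ro
def wproj_setup(s):
    T=np.eye(4);T[:3,:3]=Ro.from_euler('xyz',s['eef_rot']).as_matrix();T[:3,3]=s['tcp_pos']
    p=dict(imaging.camera_params("wrist"));p['world_to_cam']=np.linalg.inv(T@p['tool_from_camera']);P['wrist']=p
E
python3 - <<'E'
from h import *
from bench import bot
import cv2
s=bot.state();print(s['time'],s['tcp_pos'],s['eef_rot'],s['finger_gap'],s['qpos'])
im=imaging.get_image("wrist");cv2.imwrite("pics/w1raw.png",im[:,:,::-1]);cv2.imwrite("pics/w1.png",cv2.resize(im[:,:,::-1],(800,600),interpolation=cv2.INTER_CUBIC))
import json;json.dump({k:np.array(s[k]).tolist() for k in('eef_rot','tcp_pos')},open('w1.json','w'))
E
```

```text
0.1 [246.53400843 546.6473433  209.65654413] [ 3.13996000e+00 -1.17263153e-04 -4.23812208e-01] 85.91012418512857 [ 1.48069012e+00  4.07814300e-02  8.39066286e-02 -4.24399213e-04
 -1.61550252e+00 -3.33724727e-01]
```

View pics/w1.png

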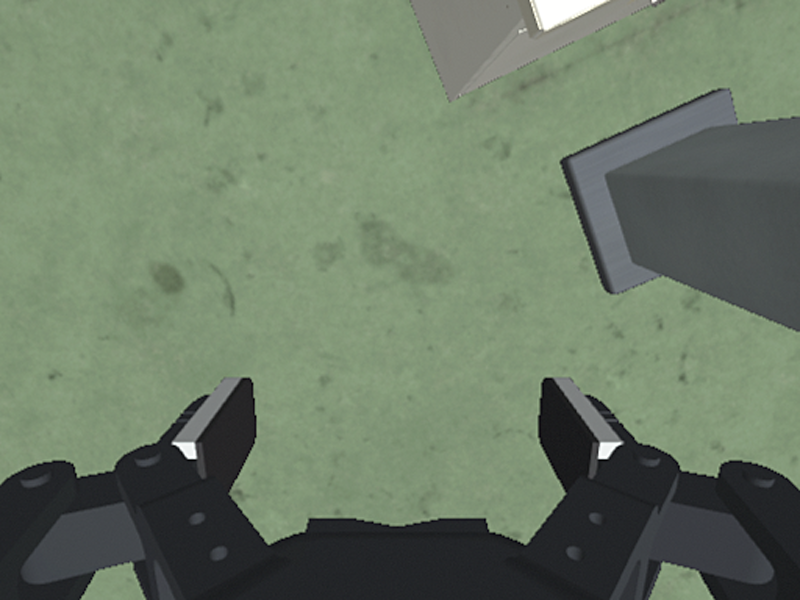

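The rows need all six numbers; the arm hasn't moved, so the picture shows only floor.

Request:
arm_command([
  {"tx": 0.308,"ty": 0.093,"tz": 0,"wx": 0,"wy": 0,"wz": 57},
  {"tx": 0.308,"ty": 0.093,"tz": 0,"wx": 0,"wy": 0,"wz": 57},
  {"tx": 0.308,"ty": 0.093,"tz": 0,"wx": 0,"wy": 0,"wz": 57},
  {"tx": 0.308,"ty": 0.093,"tz": 0,"wx": 0,"wy": 0,"wz": 57},
  {"tx": 0.308,"ty": 0.093,"tz": 0,"wx": 0,"wy": 0,"wz": 57},
  {"tx": 0.308,"ty": 0.093,"tz": 0,"wx": 0,"wy": 0,"wz": 57},
  {"tx": 0.308,"ty": 0.093,"tz": 0,"wx": 0,"wy": 0,"wz": 57},
  {"tx": 0.308,"ty": 0.093,"tz": 0,"wx": 0,"wy": 0,"wz": 57},
], grip=1)

```text
time: 0.82
tcp_pos: [491.0, 333.0, 210.4]
eef_rot: [3.141, -0.001, -1.426]
force: [-0.1, 0.2, 0.5]
finger_gap: 0.1
grasp_force: 0.0
```

```bash
python3 - <<'E'
from h import *
from bench import bot
import cv2
imaging.get_image("wrist"); imaging.get_image("wrist")
s=bot.state();print(s['time'],s['tcp_pos'],s['eef_rot'],s['finger_gap'],s['qpos'])
im=imaging.get_image("wrist");cv2.imwrite("pics/w2.png",cv2.resize(im[:,:,::-1],(800,600),interpolation=cv2.INTER_CUBIC))
import json;json.dump({k:np.array(s[k]).tolist() for k in('eef_rot','tcp_pos')},open('w2.json','w'))
E
```

```text
0.9167 [491.7754215  332.20147393 209.97845248] [ 3.14100762e+00 -1.42500156e-03 -1.42752545e+00] 0.08438511037066687 [ 9.31965455e-01  2.38842383e-02  6.68359223e-02  5.89840464e-04
 -1.61517126e+00 -7.88669253e-01]
```

View pics/w2.png

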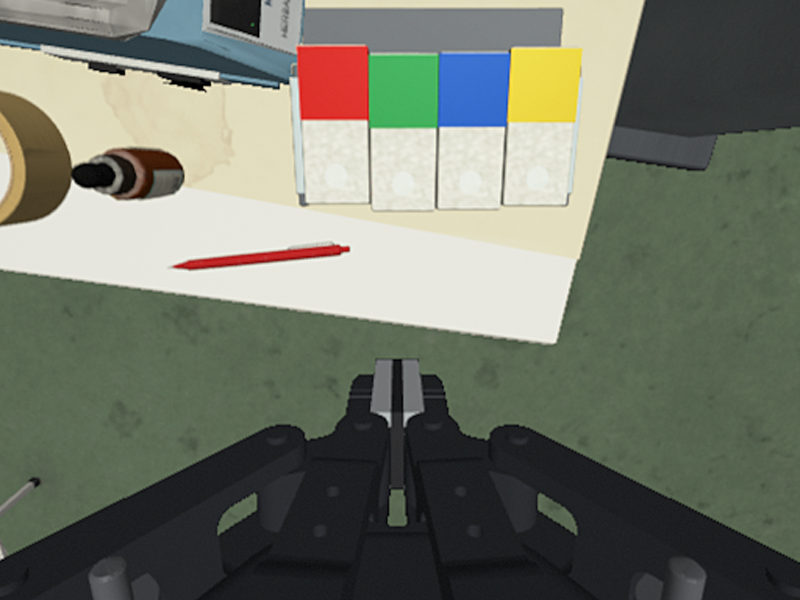

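Top view: red, green, blue, yellow from left to right. The green top has corners (369,54), (439,54), (436,210), (372,210). A pen lies behind the row, its tip at (350,249), and the bottle is well to the left.

```bash
python3 - <<'E'
from h import *
import json
s=json.load(open('w2.json'));wproj_setup(s)
k=1/1.5625
pts={'g':[(369,54),(439,54),(436,210),(372,210)],'r':[(297,46),(367,46),(368,203),(304,203)],'y':[(508,48),(581,48),(569,205),(504,205)]}
for n,L in pts.items():
    X=np.array([ray('wrist',u*k,v*k,71)[:2] for u,v in L]);a=(X[0]+X[1]-X[2]-X[3])/2
    print(n,X.round(0).tolist(),X.mean(0).round(1),'len',np.hypot(*a).round(1),'yaw',np.arctan2(a[1],a[0]).round(3),np.hypot(*(X[1]-X[0])).round(1))
print('pen',ray('wrist',350*k,249*k,4),'bottle',ray('wrist',180*k,178*k,0),'scale',ray('wrist',285*k,85*k,10))
from scipy.optimize import least_squares as ls
c=[[x,y,25] for x,y in[(80,65),(80,-65),(-80,-65),(-80,65)]]
o=[('scene',[(266,216),(312,252),(262,294),(212,258)]),('side',[(249,225),(294,246),(217,278),(175,247)])]
f=ls(lambda q:np.concatenate([(proj(n,place(q,c))-np.array(m)).ravel() for n,m in o]),[448,-29,.15]);print('tray',f.x,np.sqrt(f.cost/8))
E
```

```text
g [[525.0, 205.0], [486.0, 200.0], [473.0, 287.0], [512.0, 293.0]] [499.1 246.1] len 88.2 yaw -1.424 40.1
r [[567.0, 207.0], [527.0, 201.0], [515.0, 289.0], [555.0, 294.0]] [540.9 247.9] len 88.1 yaw -1.436 40.0
y [[447.0, 191.0], [406.0, 185.0], [392.0, 272.0], [432.0, 278.0]] [419.  231.5] len 88.3 yaw -1.4 41.7
pen [527.95975341 331.09157306   4.        ] bottle [661.7857276  296.32142609   0.        ] scale [586.03122411 221.41102216  10.        ]
tray [ 4.49686796e+02 -2.75637205e+01  1.52794073e-01] 2.6028117621968914
```

Request:
arm_command([
  {"tx": 0.0,"ty": 0.005,"tz": 0.1,"wx": 0,"wy": 12,"wz": 0},
  {"tx": 0.0,"ty": 0.005,"tz": 0.1,"wx": 0,"wy": 12,"wz": 0},
  {"tx": 0.01,"ty": 0.005,"tz": 0.14,"wx": 0,"wy": 12,"wz": 0},
  {"tx": 0.015,"ty": 0.005,"tz": 0.18,"wx": 0,"wy": 12,"wz": 0},
  {"tx": 0.018,"ty": 0.005,"tz": 0.18,"wx": 0,"wy": 12,"wz": 0},
  {"tx": 0.018,"ty": 0.005,"tz": 0.18,"wx": 0,"wy": 12,"wz": 0},
  {"tx": 0.018,"ty": 0.005,"tz": 0.18,"wx": 0,"wy": 12,"wz": 0},
])

```text
time: 1.55
tcp_pos: [486.6, 317.2, 30.7]
eef_rot: [3.141, -0.211, -1.417]
force: [-0.4, -0.1, 1.7]
finger_gap: 0.1
grasp_force: 0.0
```

Request:
arm_command([
  {"tx": 0.008,"ty": -0.002,"tz": 0.0017,"wx": 0,"wy": 0,"wz": 0},
  {"tx": 0.012,"ty": -0.002,"tz": 0.0025,"wx": 0,"wy": 0,"wz": 0},
  {"tx": 0.015,"ty": -0.002,"tz": 0.0032,"wx": 0,"wy": 0,"wz": 0},
  {"tx": 0.018,"ty": -0.002,"tz": 0.0038,"wx": 0,"wy": 0,"wz": 0},
  {"tx": 0.021,"ty": -0.002,"tz": 0.0045,"wx": 0,"wy": 0,"wz": 0},
  {"tx": 0.024,"ty": -0.002,"tz": 0.0051,"wx": 0,"wy": 0,"wz": 0},
  {"tx": 0.027,"ty": -0.002,"tz": 0.0057,"wx": 0,"wy": 0,"wz": 0},
  {"tx": 0.03,"ty": -0.002,"tz": 0.0064,"wx": 0,"wy": 0,"wz": 0},
])

```text
time: 2.22
tcp_pos: [493.8, 286.8, 30.8]
eef_rot: [-3.141, -0.209, -1.419]
force: [0.3, 1.3, 0.3]
finger_gap: -0.0
grasp_force: 0.4
```

Request:
arm_command([
  {"tx": 0.005,"ty": 0,"tz": 0.001,"wx": 0,"wy": 0,"wz": 0},
  {"tx": 0.01,"ty": 0,"tz": 0.0021,"wx": 0,"wy": 0,"wz": 0},
  {"tx": 0.015,"ty": 0,"tz": 0.0032,"wx": 0,"wy": 0,"wz": 0},
  {"tx": 0.02,"ty": 0,"tz": 0.0042,"wx": 0,"wy": 0,"wz": 0},
  {"tx": 0.025,"ty": 0,"tz": 0.0053,"wx": 0,"wy": 0,"wz": 0},
  {"tx": 0.03,"ty": 0,"tz": 0.0064,"wx": 0,"wy": 0,"wz": 0},
  {"tx": 0.034,"ty": 0,"tz": 0.0072,"wx": 0,"wy": 0,"wz": 0},
  {"tx": 0.038,"ty": 0,"tz": 0.0081,"wx": 0,"wy": 0,"wz": 0},
])

```text
time: 2.88
tcp_pos: [499.6, 248.0, 30.5]
eef_rot: [3.142, -0.21, -1.419]
force: [-0.4, 1.0, -0.1]
finger_gap: 0.5
grasp_force: 0.4
```

```bash
python3 - <<'E'
from h import *
from bench import bot
import cv2
s=bot.state();print(s['time'],s['tcp_pos'],s['force'])
a=imaging.get_image("scene")[120:240,145:305];cv2.imwrite("pics/s2.png",cv2.resize(a[:,:,::-1],(800,600),interpolation=cv2.INTER_CUBIC))
E
```

```text
2.8833 [499.5643898  247.96201437  30.51954531] [-0.38727703  0.96152242 -0.05085649]
```

View pics/s2.png

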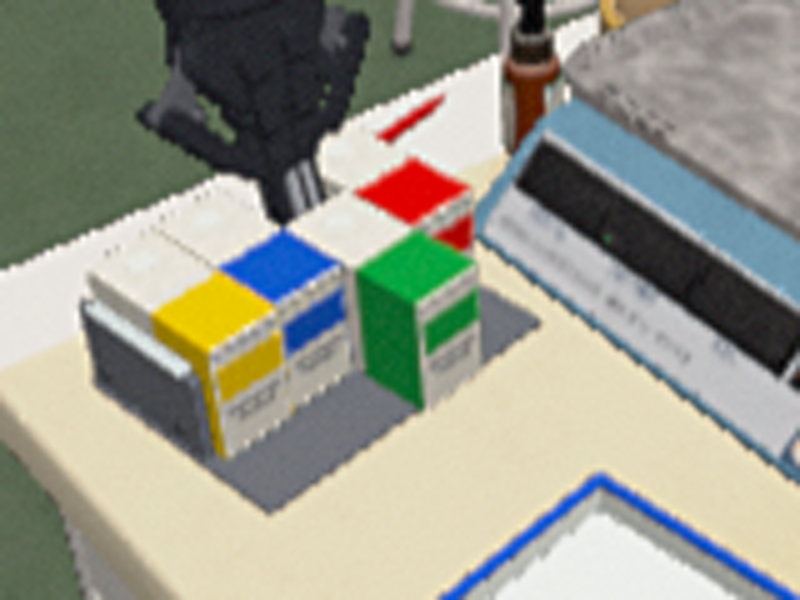

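The green carton now sticks out about 50 mm, upright, its front top edge running (415,303) to (475,268) in the crop. The others haven't moved. Next I back off and rise.

Request:
arm_command([
  {"tx": -0.01,"ty": 0,"tz": -0.002,"wx": 0,"wy": 0,"wz": 0},
  {"tx": -0.01,"ty": 0,"tz": -0.03,"wx": 0,"wy": 0,"wz": 0},
  {"tx": -0.005,"ty": 0,"tz": -0.065,"wx": 0,"wy": 0,"wz": 0},
  {"tx": 0.0,"ty": 0,"tz": -0.1,"wx": 0,"wy": -6,"wz": 0},
  {"tx": 0.01,"ty": 0,"tz": -0.13,"wx": 0,"wy": -12,"wz": 0},
  {"tx": 0.01,"ty": 0,"tz": -0.13,"wx": 0,"wy": -12,"wz": 0},
  {"tx": 0.01,"ty": 0,"tz": -0.13,"wx": 0,"wy": -12,"wz": 0},
])

```text
time: 3.52
tcp_pos: [498.4, 265.8, 163.8]
eef_rot: [-3.136, 0.004, -1.421]
force: [-0.3, -0.0, -0.6]
finger_gap: 0.3
grasp_force: 0.0
```

```bash
python3 - <<'E'
from h import *
from bench import bot
import cv2
for _ in range(2): imaging.get_image("wrist")
s=bot.state();print(s['time'],s['tcp_pos'],s['eef_rot'])
im=imaging.get_image("wrist");cv2.imwrite("pics/w3.png",cv2.resize(im[:,:,::-1],(800,600),interpolation=cv2.INTER_CUBIC))
import json;json.dump({k:np.array(s[k]).tolist() for k in('eef_rot','tcp_pos')},open('w3.json','w'))
E
```

```text
3.6167 [496.59308596 265.56388179 159.09768131] [ 3.14056219e+00 -6.85594953e-04 -1.41895053e+00]
```

View pics/w3.png

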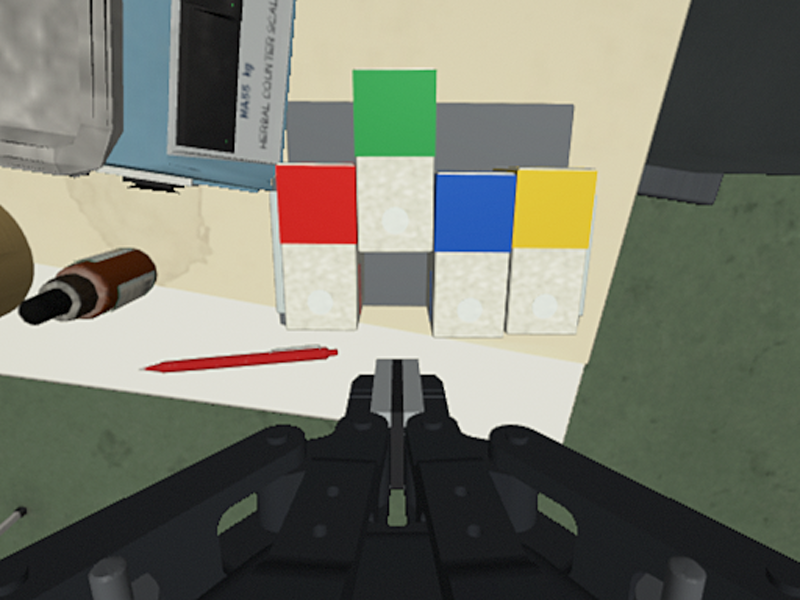

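The green front edge runs (353,70) to (436,70) and the back edge is near y=251. Neighbours' fronts are at y=165 (red) and y=174 (blue). The scale's edge at x≈290 is close, so I check its clearance.

```bash
python3 - <<'E'
from h import *
import json
s=json.load(open('w3.json'));wproj_setup(s)
k=1/1.5625
R=lambda u,v,z:ray('wrist',u*k,v*k,z)[:2]
X=np.array([R(*p,71) for p in[(353,70),(436,70),(433,251),(358,251)]]);a=(X[0]+X[1]-X[2]-X[3])/2
print(X.round(0).tolist(),'c',X.mean(0).round(1),np.hypot(*a),np.arctan2(a[1],a[0]))
f=(X[0]+X[1])/2;x=np.array([np.cos(s['eef_rot'][2]),np.sin(s['eef_rot'][2])]);y=np.array([x[1],-x[0]])
t=np.array(s['tcp_pos'][:2])
for n,p in[('front',f),('centre',X.mean(0)),('redF',R(317,165,71)),('bluF',R(475,174,71))]: print(n,p.round(1),'tool',((p-t)@x).round(1),((p-t)@y).round(1))
for z in(5,30,60): print(z,'w3',[( (R(u,v,z)-t)@x).round(0) for u,v in[(283,190),(297,20)]],[((R(u,v,z)-t)@y).round(0) for u,v in[(283,190),(297,20)]],'scene corner',[((ray('scene',u,v,z)[:2]-t)@x).round(0) for u,v in[(241.5,168),(300,211)]],[((ray('scene',u,v,z)[:2]-t)@y).round(0) for u,v in[(241.5,168),(300,211)]])
E
```

```text
[[534.0, 157.0], [494.0, 151.0], [481.0, 238.0], [520.0, 244.0]] c [507.2 197.3] 87.81798595070987 -1.4144639050409649
front [514.  153.9] tool 113.0 -0.3
centre [507.2 197.3] tool 69.1 -0.1
redF [546.1 203.3] tool 69.1 -39.6
bluF [466.4 195.6] tool 64.6 40.5
5 w3 [np.float64(53.0), np.float64(152.0)] [np.float64(-73.0), np.float64(-58.0)] scene corner [np.float64(44.0), np.float64(256.0)] [np.float64(-96.0), np.float64(-67.0)]
30 w3 [np.float64(55.0), np.float64(145.0)] [np.float64(-67.0), np.float64(-54.0)] scene corner [np.float64(67.0), np.float64(270.0)] [np.float64(-73.0), np.float64(-46.0)]
60 w3 [np.float64(56.0), np.float64(137.0)] [np.float64(-60.0), np.float64(-48.0)] scene corner [np.float64(95.0), np.float64(287.0)] [np.float64(-45.0), np.float64(-20.0)]
```

Request:
arm_command([
  {"tx": 0.04,"ty": 0,"tz": 0,"wx": 0,"wy": 0,"wz": 0},
  {"tx": 0.08,"ty": 0,"tz": 0,"wx": 0,"wy": 0,"wz": 0},
  {"tx": 0.093,"ty": 0,"tz": 0.01,"wx": 0,"wy": 0,"wz": 0},
  {"tx": 0.093,"ty": 0,"tz": 0.03,"wx": 0,"wy": 0,"wz": 0},
  {"tx": 0.093,"ty": 0,"tz": 0.045,"wx": 0,"wy": 0,"wz": 0},
  {"tx": 0.093,"ty": 0,"tz": 0.05,"wx": 0,"wy": 0,"wz": 0},
  {"tx": 0.093,"ty": 0,"tz": 0.05,"wx": 0,"wy": 0,"wz": 0},
  {"tx": 0.093,"ty": 0,"tz": 0.05,"wx": 0,"wy": 0,"wz": 0},
], grip=-0.38, squeeze=30)

```text
time: 4.33
tcp_pos: [510.8, 173.8, 109.4]
eef_rot: [3.14, -0.002, -1.418]
force: [-0.1, -0.1, 0.6]
finger_gap: 58.9
grasp_force: 0.0
```

Request:
arm_command([
  {"tx": 0,"ty": 0,"tz": 0.02,"wx": 0,"wy": 0,"wz": 0},
  {"tx": 0,"ty": 0,"tz": 0.035,"wx": 0,"wy": 0,"wz": 0},
  {"tx": 0,"ty": 0,"tz": 0.05,"wx": 0,"wy": 0,"wz": 0},
  {"tx": 0,"ty": 0,"tz": 0.065,"wx": 0,"wy": 0,"wz": 0},
  {"tx": 0,"ty": 0,"tz": 0.08,"wx": 0,"wy": 0,"wz": 0},
  {"tx": 0,"ty": 0,"tz": 0.087,"wx": 0,"wy": 0,"wz": 0},
  {"tx": 0,"ty": 0,"tz": 0.087,"wx": 0,"wy": 0,"wz": 0},
  {"tx": 0,"ty": 0,"tz": 0.087,"wx": 0,"wy": 0,"wz": 0},
])

```text
time: 5.0
tcp_pos: [511.4, 173.9, 23.7]
eef_rot: [-3.141, -0.0, -1.418]
force: [-0.3, -0.3, 0.2]
finger_gap: 58.9
grasp_force: 0.0
```

Request:
arm_command([
  {"tx": 0,"ty": 0,"tz": 0,"wx": 0,"wy": 0,"wz": 0},
  {"tx": 0,"ty": 0,"tz": 0,"wx": 0,"wy": 0,"wz": 0},
  {"tx": 0,"ty": 0,"tz": 0,"wx": 0,"wy": 0,"wz": 0},
  {"tx": 0,"ty": 0,"tz": 0,"wx": 0,"wy": 0,"wz": 0},
  {"tx": 0,"ty": 0,"tz": 0,"wx": 0,"wy": 0,"wz": 0},
  {"tx": 0,"ty": 0,"tz": 0,"wx": 0,"wy": 0,"wz": 0},
], grip=1, squeeze=40)

```text
time: 5.5
tcp_pos: [511.9, 174.1, 24.4]
eef_rot: [-3.139, 0.001, -1.418]
force: [-1.4, 0.1, 5.9]
finger_gap: 39.5
grasp_force: 41.4
```

Request:
arm_command([
  {"tx": 0.005,"ty": 0,"tz": -0.002,"wx": 0,"wy": 0,"wz": 0},
  {"tx": 0.012,"ty": 0,"tz": -0.005,"wx": 0,"wy": 0,"wz": 0},
  {"tx": 0.022,"ty": 0,"tz": -0.01,"wx": 0,"wy": 0,"wz": 0},
  {"tx": 0.034,"ty": 0,"tz": -0.018,"wx": 0,"wy": 0,"wz": 0},
  {"tx": 0.046,"ty": 0,"tz": -0.03,"wx": 0,"wy": 0,"wz": 0},
  {"tx": 0.056,"ty": 0.0,"tz": -0.045,"wx": 0,"wy": 0,"wz": 0},
  {"tx": 0.062,"ty": 0.005,"tz": -0.06,"wx": 0,"wy": 0,"wz": 0},
  {"tx": 0.065,"ty": 0.01,"tz": -0.065,"wx": 0,"wy": 0,"wz": 0},
])

```text
time: 6.17
tcp_pos: [512.3, 106.3, 91.4]
eef_rot: [-3.138, 0.0, -1.42]
force: [1.1, 0.0, -0.8]
finger_gap: 39.7
grasp_force: 40.6
```

Request:
arm_command([
  {"tx": 0.015,"ty": 0.01,"tz": 0,"wx": 0,"wy": 0,"wz": 0},
  {"tx": 0.035,"ty": 0.02,"tz": 0,"wx": 0,"wy": 0,"wz": 0},
  {"tx": 0.06,"ty": 0.035,"tz": 0,"wx": 0,"wy": 0,"wz": 0},
  {"tx": 0.085,"ty": 0.05,"tz": 0,"wx": 0,"wy": 0,"wz": 0},
  {"tx": 0.11,"ty": 0.065,"tz": 0,"wx": 0,"wy": 0,"wz": 0},
  {"tx": 0.13,"ty": 0.075,"tz": 0,"wx": 0,"wy": 0,"wz": 0},
  {"tx": 0.145,"ty": 0.081,"tz": 0,"wx": 0,"wy": 0,"wz": 0},
  {"tx": 0.149,"ty": 0.082,"tz": 0,"wx": 0,"wy": 0,"wz": 0},
])

```text
time: 6.83
tcp_pos: [451.6, -54.1, 88.4]
eef_rot: [-3.141, -0.0, -1.421]
force: [0.8, -0.8, -1.5]
finger_gap: 39.4
grasp_force: 40.6
```

```bash
python3 - <<'E'
from h import *
from bench import bot
import cv2
for _ in range(2): imaging.get_image("side")
s=bot.state();print(s['time'],s['tcp_pos'],s['eef_rot'],s['finger_gap'],s['grasp_force'])
a=imaging.get_image("scene")[110:310,145:345];b=imaging.get_image("side")[110:310,125:325]
cv2.imwrite("pics/s3.png",cv2.resize(np.hstack([a,b])[:,:,::-1],(800,400),interpolation=cv2.INTER_CUBIC))
E
```

```text
6.9333 [452.29237841 -52.72587806  88.13484158] [-3.14090172e+00  1.38285792e-04 -1.42055882e+00] 39.82662645060321 40.57498097419739
```

View pics/s3.png

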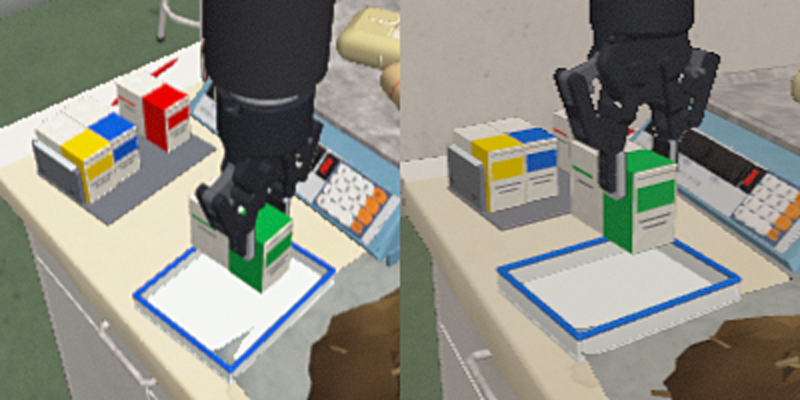

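The carton hangs level over the tray at (260,245) in the left half, and the other three still stand. Lowering now.

Request:
arm_command([
  {"tx": 0,"ty": 0,"tz": 0.015,"wx": 0,"wy": 0,"wz": 0},
  {"tx": 0,"ty": 0,"tz": 0.032,"wx": 0,"wy": 0,"wz": 0},
  {"tx": 0,"ty": 0,"tz": 0.046,"wx": 0,"wy": 0,"wz": 0},
  {"tx": 0,"ty": 0,"tz": 0.055,"wx": 0,"wy": 0,"wz": 0},
  {"tx": 0,"ty": 0,"tz": 0.06,"wx": 0,"wy": 0,"wz": 0},
  {"tx": 0,"ty": 0,"tz": 0.062,"wx": 0,"wy": 0,"wz": 0},
  {"tx": 0,"ty": 0,"tz": 0.063,"wx": 0,"wy": 0,"wz": 0},
  {"tx": 0,"ty": 0,"tz": 0.063,"wx": 0,"wy": 0,"wz": 0},
])

```text
time: 7.7
tcp_pos: [452.9, -51.7, 25.4]
eef_rot: [-3.141, -0.0, -1.418]
force: [0.1, -0.1, -0.7]
finger_gap: 39.2
grasp_force: 40.6
```

Request:
arm_command([
  {"tx": 0,"ty": 0,"tz": 0.001,"wx": 0,"wy": 0,"wz": 0},
  {"tx": 0,"ty": 0,"tz": 0.001,"wx": 0,"wy": 0,"wz": 0},
  {"tx": 0,"ty": 0,"tz": 0.001,"wx": 0,"wy": 0,"wz": 0},
])

```text
time: 7.95
tcp_pos: [452.7, -51.8, 24.2]
eef_rot: [-3.141, -0.0, -1.419]
force: [-0.2, 0.2, -2.1]
finger_gap: 39.2
grasp_force: 40.6
```

Request:
arm_command([
  {"tx": 0,"ty": 0,"tz": 0.001,"wx": 0,"wy": 0,"wz": 0},
  {"tx": 0,"ty": 0,"tz": 0.001,"wx": 0,"wy": 0,"wz": 0},
  {"tx": 0,"ty": 0,"tz": 0.001,"wx": 0,"wy": 0,"wz": 0},
])

```text
time: 8.2
tcp_pos: [452.9, -51.9, 23.5]
eef_rot: [-3.14, -0.0, -1.419]
force: [0.1, 0.8, 1.9]
finger_gap: 39.2
grasp_force: 40.9
```

Request:
arm_command([
  {"tx": 0,"ty": 0,"tz": 0,"wx": 0,"wy": 0,"wz": 0},
  {"tx": 0,"ty": 0,"tz": 0,"wx": 0,"wy": 0,"wz": 0},
  {"tx": 0,"ty": 0,"tz": 0,"wx": 0,"wy": 0,"wz": 0},
  {"tx": 0,"ty": 0,"tz": 0,"wx": 0,"wy": 0,"wz": 0},
  {"tx": 0,"ty": 0,"tz": 0,"wx": 0,"wy": 0,"wz": 0},
  {"tx": 0,"ty": 0,"tz": 0,"wx": 0,"wy": 0,"wz": 0},
], grip=-0.55)

```text
time: 8.7
tcp_pos: [452.5, -51.9, 22.7]
eef_rot: [3.141, -0.0, -1.419]
force: [-0.3, -0.6, 0.7]
finger_gap: 66.3
grasp_force: 0.0
```

Request:
arm_command([
  {"tx": 0,"ty": 0,"tz": -0.015,"wx": 0,"wy": 0,"wz": 0},
  {"tx": 0,"ty": 0,"tz": -0.04,"wx": 0,"wy": 0,"wz": 0},
  {"tx": 0,"ty": 0,"tz": -0.07,"wx": 0,"wy": 0,"wz": 0},
  {"tx": 0,"ty": 0,"tz": -0.1,"wx": 0,"wy": 0,"wz": 0},
  {"tx": 0,"ty": 0,"tz": -0.14,"wx": 0,"wy": 0,"wz": 0},
  {"tx": 0,"ty": 0,"tz": -0.16,"wx": 0,"wy": 0,"wz": 0},
  {"tx": 0,"ty": 0,"tz": -0.16,"wx": 0,"wy": 0,"wz": 0},
])

```text
time: 9.28
tcp_pos: [454.7, -52.0, 188.8]
eef_rot: [-3.133, -0.001, -1.419]
force: [0.4, -0.4, -0.1]
finger_gap: 66.1
grasp_force: 0.0
```

```bash
python3 - <<'E'
from h import *
from bench import bot
import cv2
for _ in range(4): imaging.get_image("side")
s=bot.state();print(s['time'],s['tcp_pos'],s['finger_gap'],s['grasp_force'])
a=imaging.get_image("scene")[110:310,145:345];b=imaging.get_image("side")[110:310,125:325]
cv2.imwrite("pics/s4.png",cv2.resize(np.hstack([a,b])[:,:,::-1],(800,400),interpolation=cv2.INTER_CUBIC))
E
```

```text
9.4833 [452.02013737 -51.76012627 181.59207987] 66.33724561609868 0.0
```

View pics/s4.png

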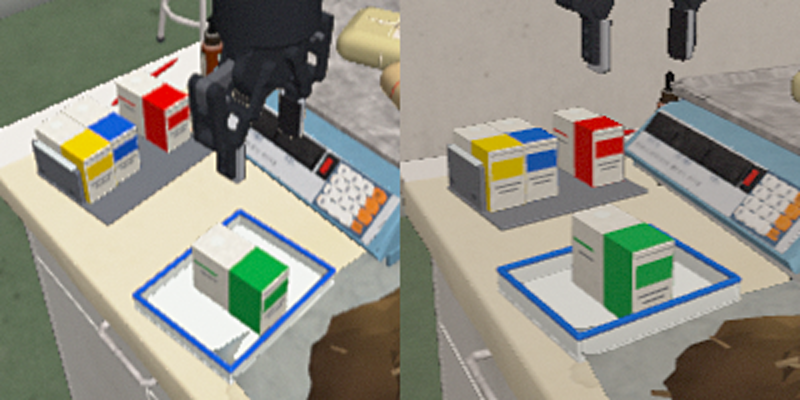

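The green carton stands upright in the middle of the tray (left half ~(240,278)). The other cartons and the bottle are in place, and the gripper is clear.

```bash
python3 -c "
from bench import bot
print(bot.hand_in())"
```

```text
the job is handed in; nothing more can be done
None
```

The green-banded carton stands upright near the middle of the tray, the other cartons and the dropper bottle look undisturbed in the last picture, and the job was handed in at about 9.5 s; no verdict came back.

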